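Latch the carburetor and hold the throttle at its mark

ROBOT

A 6-joint arm with a two-finger parallel gripper is mounted at the origin on the work surface. World frame = base frame: x ahead of the robot, y to its left, z up, the work surface at z = 0. Lengths are in m, angles in rad, forces in N, time in s.
With the tool pointing down it reaches from about 0.325 to 0.875 m from the base axis. Payload 4.4 kg.
Tool frame: the origin (TCP) lies at the very end of the fingers, on their centre line; the grasp point (between the pads) lies 19 mm behind it; y points along the fingers, x is the direction in which the jaws open and shut, and the axes are right-handed (so a half turn about y gives the same grasp; the last joint's range is limited). The gripper opens to 85 mm and grips with 20 to 120 N. Pads are 22 mm wide; open, the fingers measure 114 mm over their backs; the gripper's body (76 mm by 85 mm) begins 54 mm behind the grasp point. The pads swing forward as they close: fully open they stand 13 mm farther back than shut.
Start: joints at [-1.315, 0.207, 1.542, -0, 1.393, -0.15], TCP at [0.227, -0.528, 0.231] pointing down, gripper open.
Joint ranges: [-2.73, 2.73], [-0.86, 2.22], [0.23, 2.46], [-1.11, 4.25], [0.08, 2.63], [-2.82, 2.82]. Speed limits (rad/s): [2.79, 2.79, 3.14, 3.14, 3.14, 3.14].

INTERFACE

Orientations are given as a unit quaternion [x, y, z, w].
In Python, from plant import ctrl gives the robot as it stands.
- The arm moves only by the shell command python3 -m crank 'ROWS' [OPENING]. ROWS is JSON, a list that holds one entry, the list of rows, each a list of 4 numbers: the shift along the tool's x, y, z in m, then the turn about the tool's y in degrees. In form: [[[dx, dy, dz, spin], ...]]. A call has 1 to 12 rows; each row is the pose to reach, as a shift and turn from the pose measured when the call began, along the tool's axes at that moment; what a row does not reach only later rows make up. A row lasts 1/10 s, in which the tool goes at most 50 mm and 8.59 degrees, less where a joint would pass 70% of its speed; a pose out of reach is approached as far as the arm can. A call with a gripper value outside its range is refused whole. OPENING is the finger opening in m, from 0 to 0.0854, set as the call begins (- or left out, the last holds). The fingers move at their own pace and stop on an object; the grip force is fixed at half the most. Time passes only in rows, so rows that repeat a pose let the fingers close. It gives the time, the measured TCP pose, the force and the opening at its end, in the units of the state.
- ctrl.get_obs(): the state, without advancing time (a new reading comes with each control period).
- ctrl.capture(name): name is "side" or "top" or "wrist"; returns a dict with "img" (480x640x3 uint8, red, green, blue), "fx", "fy", "cx", "cy" (pixels), "pose" (4x4, takes a point from camera to world coordinates). Camera axes: x right, y down, z forward; pixel columns grow to the right and rows downward; lengths in m; the calibration is good to about 2 mm. A picture is of the moment at which its call begins. There is no depth.
- ctrl.hand_in(): hands the job in, once; it reports no verdict.
The state is a dict: "time_s": time; "q": joint angles; "qvel": joint speeds; "joint_torque": joint torques, N m; "tcp_pos": TCP position; "ee_rot": TCP orientation; "wrist_force": force on the tool from outside, world axes, zero at the start; "wrist_torque": the same for the moment, N m; "width": finger opening in m.
Only numpy, scipy, OpenCV 4.12 (cv2) and the standard library are available. Lean on these libraries where they do the work, as an engineer would, in place of code of your own. Each camera call takes 0.05 s, during which the arm holds its last target. There are 200 camera calls.

TASK

Swing the blue latch arm of the carburetor fixture shut over the carburetor until it stops in its catch, and only then pull the orange spring-return throttle grip out towards the front until its pointer stands level with the green clip on the white scale. Keep hold of the grip there and finish while still holding it, pointer steady at the clip, latch still shut. Leave the other parts lying around the fixture where they are.

Things in the scene. Friction and masses are not known exactly. Their poses are not given: they have to be found in the camera images.
- fixture: Fixed grey carburetor fixture on the bench: base plate 12 mm thick, x = -160 to +100, y = -100 to +100 mm in its own frame. Origin on the bench surface, z up; its -x side is the front, to which the throttle pulls out. White scale bar along x: x = -140 to -30 mm, y = 60 to 72 mm, top 34 mm high. Latch pivot post at x = +20, y = +60 mm.
- carb_top (a point): Centre of the flat top of the aluminium carburetor, 68 mm above the bench, x = +32, y = 0 mm in the fixture's frame. Carburetor and its black rubber mount block fill x = -6 to +80, y = -33 to +33 mm.
- catch (a point): Middle of the top of the dark steel catch for the latch's nose: 30 mm (x) by 18 mm (y), 88 mm high, at x = +20, y = -64 mm in the fixture's frame; its slot opens to the fixture's +x.
- latch (a joint): Blue latch arm's angle in rad about its upright pivot. 0 = shut: the arm points along the fixture's -y, nose against the back of the catch's slot (hard stop). Grows as the arm swings open towards the fixture's +x (counter-clockwise from above), to 1.4; starts at 0.7 to 1.15. Slight friction (about 1 N at the knob) keeps it where it is left; no spring.
- latch_pivot (a point): Centre of the latch's upright hinge axis, at the level of the arm's top face, 81 mm above the bench.
- latch_knob (a point): Centre of the top of the black upright knob on the blue arm: cylinder of 18 mm diameter rising 37 mm above the arm (top 118 mm, arm's top face 81 mm above the bench), 85 mm from the pivot axis. The arm is 14 mm wide, 11 mm thick, and its nose ends 145 mm from the pivot.
- throttle (a joint): Throttle slide's travel in m: 0 = home (a spring holds it there at the start), grows as it is pulled out along the fixture's -x, stop at 0.080. The spring pulls it back with 3 N at home, rising to 6.6 N at 0.060; let go, it returns home.
- pull_grip: Orange upright grip block on the throttle slide: 16 mm along the fixture's x, 34 mm along y, from 36 to 105 mm above the bench; can be pinched from above either way. Origin at its middle in x and y, 48 mm above the bench; axes as the fixture's. Home: x = -55, y = 0 mm in the fixture's frame, 41 mm clear of the carburetor. The rod behind it (+x) is 9 mm thick, top 53 mm up.
- grip_top (a point): Centre of the orange grip's top face, 105 mm above the bench.
- pointer (a point): Tip of the thin orange pointer that sticks out sideways (fixture's +y) 66 mm from the grip's middle, over the white scale bar, 39 mm above the bench; it moves with the grip and has the grip's x.
- mark_line (a point): The mark: point over the scale bar level with the middle of the fixed green clip (10 mm along the scale, 12 mm wide, top 42 mm above the bench, just outside the bar). The pointer tip comes to this very point when the throttle is at the mark, 32 to 60 mm out from home. Axes as the fixture's.
- shroud: Loose aluminium cylinder shroud piece, 70 x 50 x 37 mm, finned; origin at the centre of its underside. Bystander.
- pawl: Loose red nylon starter pawl, about 55 x 22 x 9 mm; origin on its underside. Bystander.
- socket: Loose chrome spark plug socket standing upright, 28 mm diameter, 60 mm tall; origin at the centre of its underside. Bystander.
- probe: Loose tachometer probe lying down, brass body and black head, 86 mm long, 24 mm wide, 22 mm high; origin on its underside. Bystander.

How it is judged:
By the outcome, as a careful person would: the job done as asked, in the order asked, and still so for the second after the job is handed in, while the arm keeps its last pose, push and grip.
It also fails if it takes over 45 s, if anything falls off the work surface, if the arm or the gripper's body presses on something with over 40 N, if the wrist force passes 120 N, or if a joint passes its speed limit or range.

## Working session

There is one attempt and no reset: what is moved stays moved. The work goes in short steps, Python scripts to look and compute and a shell command to move; the robot and the scene stay as the last step left them, time stands still between calls to the robot, and variables do not carry over. Pictures are saved under pics/ and viewed, about 8 in all and at most 12, crops included, and the job is handed in when it is done.

```bash
mkdir -p pics; ls
python3 - <<'E'
from plant import ctrl
import cv2,numpy as np
o=ctrl.get_obs(); print(o)
for n in("top","side"):
    c=ctrl.capture(n); cv2.imwrite(f"pics/{n}0.png",c["img"][:,:,::-1]); print(n,c["fx"],c["fy"],c["cx"],c["cy"],np.round(c["pose"],4).tolist())
E
```

```text
pics
{'time_s': 0.0, 'q': array([-1.31449128e+00,  2.07445069e-01,  1.54298474e+00, -1.66017127e-06,
        1.39351159e+00, -1.50502918e-01]), 'qvel': array([-0.00046631, -0.00049607,  0.00037047, -0.0015525 , -0.00109101,
       -0.00093365]), 'joint_torque': array([ 9.42309271e-04, -3.83034360e+01, -2.91598159e+01, -1.49060361e-04,
        1.03839915e-02,  7.21962181e-06]), 'tcp_pos': array([ 0.22730473, -0.52732035,  0.23009694]), 'ee_rot': array([-0.59013923,  0.38930761, -0.38807201,  0.591249  ]), 'wrist_force': array([-0.0009765 ,  0.19960854,  0.44384125]), 'wrist_torque': array([ 0.02473858, -0.00895059,  0.02086984]), 'width': 0.08540040560350713}
top 581.812713358863 581.812713358863 322.57679212850763 243.70373838713658 [[0.0185, -0.997, 0.0752, 0.4668], [-0.9998, -0.0183, 0.0032, 0.0496], [-0.0018, -0.0753, -0.9972, 1.1313], [0.0, 0.0, 0.0, 1.0]]
side 536.0407274300112 536.0407274300112 318.4371087967831 243.8696356541944 [[-0.6956, -0.4083, 0.5911, 0.0469], [-0.7182, 0.4169, -0.5572, 0.521], [-0.0189, -0.8121, -0.5832, 0.5811], [0.0, 0.0, 0.0, 1.0]]
```

View pics/top0.png

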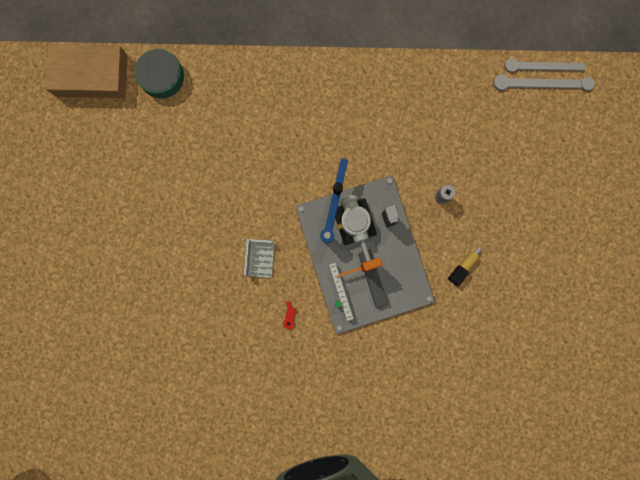

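View pics/side0.png

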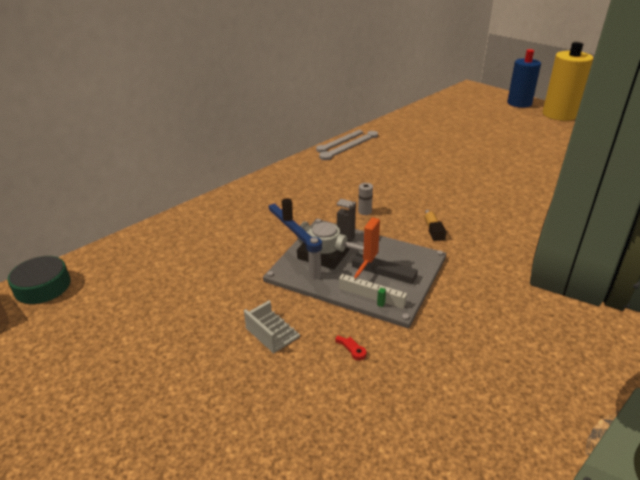

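Top view: pivot ≈(327,236), knob (338,188), catch (391,216), grip (372,266), clip (339,304). Side view: knob (288,203), pivot (314,243), grip top (373,221), clip (382,292). I'll enlarge both for better pixels.

Run:
```python
import cv2,numpy as np
a=cv2.imread("pics/top0.png")[150:340,290:450]; b=cv2.imread("pics/side0.png")[190:330,255:455]
a=cv2.resize(a,None,fx=3,fy=3,interpolation=3)[:570]; b=cv2.resize(b,None,fx=1.6,fy=1.6,interpolation=3)
cv2.imwrite("pics/c0.png",np.hstack([a,np.vstack([b,np.zeros((570-b.shape[0],320,3),np.uint8)])]))
```

```text
(no output)
```

View pics/c0.png

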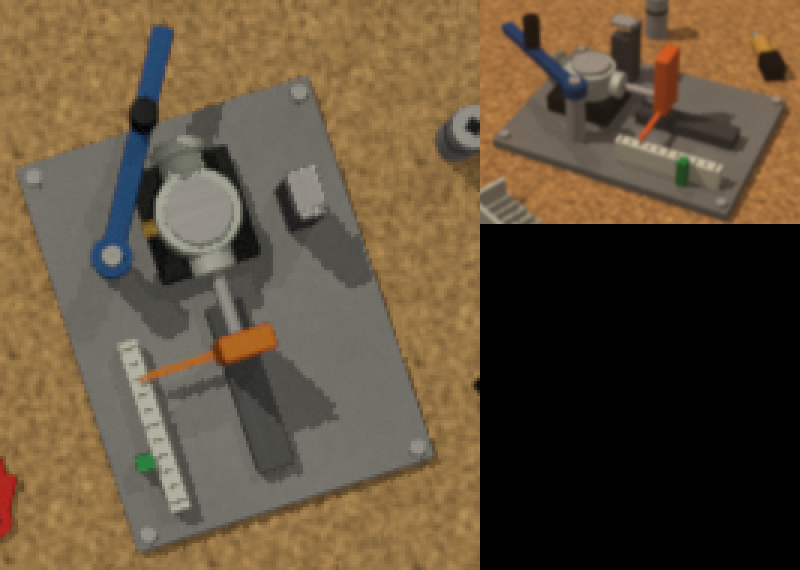

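```bash
cat > h.py <<'E'
import numpy as np
def ray(c,u,v):
    P=np.array(c["pose"]); d=P[:3,:3]@np.array([(u-c["cx"])/c["fx"],(v-c["cy"])/c["fy"],1]); return P[:3,3],d/np.linalg.norm(d)
def tri(rs):
    A=sum(np.eye(3)-np.outer(d,d) for o,d in rs); b=sum((np.eye(3)-np.outer(d,d))@o for o,d in rs); x=np.linalg.solve(A,b)
    return x,max(np.linalg.norm(np.cross(x-o,d)) for o,d in rs)
def atz(r,z): o,d=r; return o+d*(z-o[2])/d[2]
E
python3 - <<'E'
from plant import ctrl
from h import *
T=ctrl.capture("top");S=ctrl.capture("side")
pts=dict(pivot=((112,256),(96,88),.081),knob=((145,110),(52,17),.118),catch=((307,190),(147,22),.088),grip=((249,340),(189,50),.105),pointer=((138,380),(162,138),.039),clip=((146,463),(203,160),.042))
W={}
for n,(t,s,z) in pts.items():
    rt=ray(T,290+t[0]/3,150+t[1]/3); rs=ray(S,255+s[0]/1.6,190+s[1]/1.6)
    x,e=tri([rt,rs]); W[n]=atz(rt,z); print(n,x.round(4),"res",e.round(4),"top@z",W[n].round(4))
L=[];Q=[]
for (x,y),f in zip([(20,170),(308,77),(434,458),(140,550)],[(.1,.1),(.1,-.1),(-.16,-.1),(-.16,.1)]):
    Q.append(atz(ray(T,290+x/3,150+y/3),.012)[:2]);L.append(f)
for n,f in dict(pivot=(.02,.06),catch=(.02,-.064),grip=(-.055,0),pointer=(-.055,.066)).items(): Q.append(W[n][:2]);L.append(f)
L=np.array(L);Q=np.array(Q);l=L-L.mean(0);q=Q-Q.mean(0)
th=np.arctan2((l[:,0]*q[:,1]-l[:,1]*q[:,0]).sum(),(l*q).sum()); R=np.array([[np.cos(th),-np.sin(th)],[np.sin(th),np.cos(th)]]);t=Q.mean(0)-R@L.mean(0)
print("yaw",np.degrees(th),"t",t,"\n",(Q-L@R.T-t).round(4))
loc=lambda p:(R.T@(p[:2]-t)).round(4)
for n in W: print(n,loc(W[n]))
k=loc(W["knob"])-[.02,.06]; print("latch",np.arctan2(k[0],-k[1]),np.hypot(*k))
np.savez("fix.npz",R=R,t=t,th=th)
from scipy.spatial.transform import Rotation as Ro
print(Ro.from_quat(ctrl.get_obs()["ee_rot"]).as_matrix().round(3))
E
```

```text
pivot [0.5616 0.0443 0.0753] res 0.0005 top@z [0.5614 0.0446 0.081 ]
knob [0.6446 0.0268 0.1163] res 0.0001 top@z [0.6444 0.027  0.118 ]
catch [ 0.6026 -0.073   0.0843] res 0.0009 top@z [ 0.6028 -0.072   0.088 ]
grip [ 0.5106 -0.037   0.1063] res 0.0007 top@z [ 0.5111 -0.0367  0.105 ]
pointer [0.4871 0.0264 0.0427] res 0.0007 top@z [0.4877 0.0268 0.039 ]
clip [0.4367 0.0213 0.0413] res 0.0005 top@z [0.4363 0.021  0.042 ]
yaw 18.758359809247953 t [ 0.56176162 -0.01890194] 
 [[-0.002  -0.0032]
 [-0.0021  0.0007]
 [-0.0004  0.0016]
 [ 0.0023 -0.0012]
 [ 0.      0.0003]
 [ 0.0015  0.0011]
 [ 0.0015 -0.0001]
 [-0.0007  0.0009]]
pivot [0.0201 0.0603]
knob [0.093  0.0169]
catch [ 0.0218 -0.0634]
grip [-0.0537 -0.0006]
pointer [-0.0554  0.0671]
clip [-0.106   0.0781]
latch 1.0374574284038613 0.08477387569292795
[[ 0.396 -0.     0.918]
 [-0.918  0.001  0.396]
 [-0.001 -1.     0.   ]]
```

Triangulated heights match the text (within 6 mm) and the fixture fit residuals are about 2 mm. The latch is at ≈1.04 rad and the mark at ≈51 mm travel. Next I move over the knob, jaws tangential to the arc.

```bash
cat >> h.py <<'E'
from scipy.spatial.transform import Rotation as Ro
def rel(o,p,jaw):
    "row (mm->m, deg) from state o to world TCP p, jaw angle deg (mod 360 nearest)"
    M=Ro.from_quat(o["ee_rot"]).as_matrix(); d=M.T@(np.array(p)-o["tcp_pos"]); a=np.degrees(np.arctan2(M[1,0],M[0,0]))
    return d.round(4).tolist(), round((a-jaw+180)%360-180,1)
F=np.load("fix.npz")
def w(x,y,z): return np.append(F["R"]@[x,y]+F["t"],z)
YAW=float(np.degrees(F["th"]))
def knob(phi,z,r=.085): return w(.02+r*np.sin(phi),.06-r*np.cos(phi),z), YAW+np.degrees(phi)
E
python3 -m crank '[[[-0.344,0,0.602,-145],[-0.344,0,0.602,-145],[-0.344,0,0.602,-145],[-0.344,0,0.602,-145],[-0.344,0,0.602,-145],[-0.344,0,0.602,-145],[-0.344,0,0.602,-145],[-0.344,0,0.602,-145],[-0.344,0,0.602,-145],[-0.344,0,0.602,-145],[-0.344,0,0.602,-145],[-0.344,0,0.602,-145]]]' 0.034
python3 - <<'E'
from plant import ctrl
from h import *
o=ctrl.get_obs();print(o["q"].round(3),o["time_s"],rel(o,*knob(1.037,.15)))
E
```

```text
time_s: 1.4
tcp_pos: [0.5887, -0.0464, 0.231]
ee_rot: [-0.671, -0.223, 0.223, 0.671]
wrist_force: [0.3, -0.8, 0.7]
width: 0.034
[-2.260e-01  2.390e-01  1.502e+00  1.000e-03  1.400e+00 -8.680e-01] 1.4 ([0.0886, 0.0811, 0.0252], np.float64(-41.4))
```

```bash
python3 -m crank '[[[0.0886,0.08,0.0252,-41.4],[0.0886,0.08,0.0252,-41.4],[0.0886,0.08,0.0252,-41.4],[0.0886,0.08,0.0252,-41.4],[0.0886,0.08,0.0252,-41.4],[0.0886,0.08,0.0252,-41.4],[0.0886,0.08,0.0252,-41.4]]]'
python3 - <<'E'
from plant import ctrl
from h import *
import cv2
o=ctrl.get_obs();print(o["q"].round(3),o["time_s"],rel(o,*knob(1.037,.09)))
c=ctrl.capture("wrist"); cv2.imwrite("pics/w1.png",c["img"][:,:,::-1])
P=c["pose"]
for n,p in dict(knob=knob(1.037,.118)[0],tcp=o["tcp_pos"],pivot=w(.02,.06,.081),grip=w(-.055,0,.105)).items():
    q=P[:3,:3].T@(p-P[:3,3]); print(n,q[:2]/q[2]*c["fx"]+[c["cx"],c["cy"]])
E
```

```text
time_s: 2.1
tcp_pos: [0.6445, 0.0269, 0.151]
ee_rot: [-0.549, -0.445, 0.445, 0.55]
wrist_force: [-0.1, -0.8, -0.6]
width: 0.0339
[-9.300e-02  4.220e-01  1.434e+00  1.000e-03  1.286e+00 -1.455e+00] 2.1 ([0.0, 0.061, -0.0001], np.float64(-0.1))
knob [322.30411281 280.42564323]
tcp [322.27229141 311.02977597]
pivot [322.19851954 119.5624287 ]
grip [136.02116392  44.97222188]
```

View pics/w1.png

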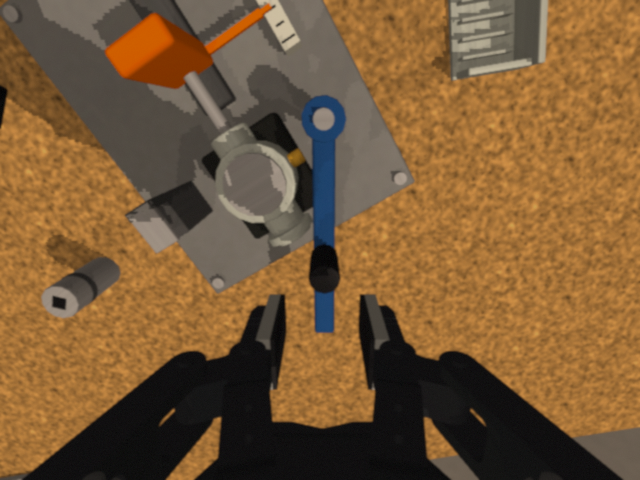

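The knob shows at (324,280), within 2 px of the prediction, centred between the jaws; the arm runs straight to the pivot at (323,119). Descend, then swing along the arc.

```bash
python3 -m crank '[[[0,0.03,0,0],[0,0.06,0,0],[0,0.06,0,0]]]'
python3 -m crank '[[[-0.0089,0,0.0005,6],[-0.0177,0,0.0019,12],[-0.0263,0,0.0042,18],[-0.0346,0,0.0073,24],[-0.0425,0,0.0114,30],[-0.05,0,0.0162,36],[-0.0569,0,0.0218,42],[-0.0632,0,0.0281,48],[-0.0688,0,0.035,54],[-0.0721,0,0.04,58],[-0.0743,0,0.0438,61]]]'
python3 - <<'E'
from plant import ctrl
from h import *
o=ctrl.get_obs();print(o["q"].round(3),o["wrist_force"].round(1),(F["R"].T@(o["tcp_pos"][:2]-F["t"])).round(4),rel(o,*knob(-.12,.091)))
E
```

```text
time_s: 2.45
tcp_pos: [0.6403, 0.0269, 0.0863]
ee_rot: [-0.547, -0.442, 0.447, 0.552]
wrist_force: [-1.3, 0.5, -1.2]
width: 0.0341
time_s: 3.55
tcp_pos: [0.583, -0.037, 0.0889]
ee_rot: [-0.699, -0.1, 0.105, 0.701]
wrist_force: [1.0, 0.6, 0.5]
width: 0.0341
[-2.120e-01  3.820e-01  1.634e+00  1.000e-03  1.133e+00 -5.030e-01] [1.  0.6 0.5] [ 0.0143 -0.0239] ([-0.0045, -0.0021, -0.0006], np.float64(4.8))
```

```bash
python3 -m crank '[[[-0.002,0,0,2],[-0.004,0,0,4],[-0.005,0,0,5],[-0.006,0,0,5],[-0.006,0,0,5]]]'
python3 - <<'E'
from plant import ctrl
from h import *
import cv2
o=ctrl.get_obs();print(o["wrist_force"].round(1),(F["R"].T@(o["tcp_pos"][:2]-F["t"])).round(4))
c=ctrl.capture("wrist"); cv2.imwrite("pics/w2.png",c["img"][:,:,::-1])
P=c["pose"]
for n,p in dict(nose=w(.02,-.085,.081),knob=w(.02,-.025,.118)).items():
    q=P[:3,:3].T@(p-P[:3,3]); print(n,q[:2]/q[2]*c["fx"]+[c["cx"],c["cy"]])
E
```

```text
time_s: 4.05
tcp_pos: [0.5814, -0.0376, 0.0913]
ee_rot: [-0.702, -0.073, 0.07, 0.705]
wrist_force: [8.5, 4.1, -4.7]
width: 0.0339
[ 8.5  4.1 -4.7] [ 0.0126 -0.024 ]
nose [349.84198787 395.034268  ]
knob [342.70698304 344.62226093]
```

View pics/w2.png

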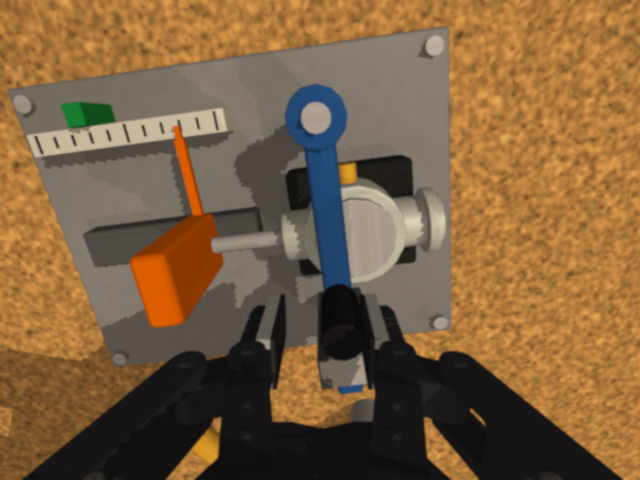

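Latch is against its stop: 9.4 N at the finger, with the knob at (342,342) and the nose at (350,390) where the shut pose predicts them. Centre the cage, lift, and go over the grip.

```bash
python3 -m crank '[[[0.0065,0,0,0],[0.0065,-0.01,0,0],[0.0065,-0.04,0,0],[0.0065,-0.07,0,0],[0.0065,-0.07,0,0]]]'
python3 - <<'E'
from plant import ctrl
from h import *
o=ctrl.get_obs();print(o["wrist_force"].round(1),rel(o,w(-.0545,0,.16),YAW),rel(o,w(-.0545,0,.068),YAW))
E
```

```text
time_s: 4.6
tcp_pos: [0.5916, -0.0378, 0.1685]
ee_rot: [0.704, 0.077, -0.066, -0.703]
wrist_force: [0.8, 0.1, 0.7]
width: 0.0337
[0.8 0.1 0.7] ([-0.0796, 0.0073, 0.0177], np.float64(-7.2)) ([-0.0809, 0.0993, 0.0179], np.float64(-7.2))
```

```bash
python3 -m crank '[[[-0.04,0,0.009,-4],[-0.08,0,0.0177,-7.2],[-0.08,0.005,0.0177,-7.2],[-0.08,0.005,0.0177,-7.2],[-0.0805,0.05,0.0178,-7.2],[-0.081,0.097,0.0179,-7.2],[-0.081,0.097,0.0179,-7.2],[-0.081,0.097,0.0179,-7.2]]]' 0.045
python3 - <<'E'
from plant import ctrl
from h import *
o=ctrl.get_obs();print(o["wrist_force"].round(1),rel(o,w(-.0545,0,.068),YAW),rel(o,w(-.09,0,.068),YAW))
E
python3 -m crank '[[[0,0,0,0],[0,0,0,0],[0,0,0,0],[0,0,0,0],[0,0,0,0]]]' 0.005
python3 - <<'E'
from plant import ctrl
from h import *
o=ctrl.get_obs();print(o["wrist_force"].round(1),(F["R"].T@(o["tcp_pos"][:2]-F["t"])).round(4),rel(o,w(-.1,0,.069),YAW))
E
```

```text
time_s: 5.4
tcp_pos: [0.5107, -0.0366, 0.0704]
ee_rot: [0.698, 0.12, -0.11, -0.697]
wrist_force: [0.9, 0.5, 0.3]
width: 0.045
[0.9 0.5 0.3] ([-0.0005, 0.0024, 0.0003], np.float64(0.0)) ([-0.036, 0.0019, 0.0003], np.float64(0.0))
time_s: 5.9
tcp_pos: [0.5114, -0.038, 0.0735]
ee_rot: [0.699, 0.121, -0.111, -0.696]
wrist_force: [-5.1, -2.4, 7.4]
width: 0.0151
[-5.1 -2.4  7.4] [-0.0539 -0.0019] ([-0.0462, 0.0039, 0.002], np.float64(0.1))
```

Gripped (15 mm). Pull out about 46 mm and look.

```bash
python3 -m crank '[[[-0.008,0,0,0],[-0.018,0,0,0],[-0.028,0,0,0],[-0.038,0,0,0],[-0.046,0,0,0],[-0.048,0,0,0],[-0.048,0,0,0]]]'
cat > look.py <<'E'
import sys,cv2
from plant import ctrl
from h import *
o=ctrl.get_obs();print(o["wrist_force"].round(1),"w",o["width"],"tcp fix",(F["R"].T@(o["tcp_pos"][:2]-F["t"])).round(4),o["tcp_pos"][2])
out=[]
for n in("top","side","wrist"):
    c=ctrl.capture(n); P=c["pose"]
    f=lambda p:(lambda q:q[:2]/q[2]*c["fx"]+[c["cx"],c["cy"]])(P[:3,:3].T@(p-P[:3,3]))
    u=f(w(-.1,.07,.039)).astype(int); print(n,u)
    u0=int(np.clip(u[0]-(80 if n=="wrist" else 30),0,600));v0=int(np.clip(u[1]-(70 if n=="wrist" else 30),0,420)); k=2.5 if n=="wrist" else 6
    s=160 if n=="wrist" else 64
    im=c["img"][v0:v0+s,u0:u0+s,::-1]; print(" crop",u0,v0,k)
    out.append(cv2.resize(im,(390,390),interpolation=3)); print(" scale",390/s)
g=np.hstack(out); g=cv2.resize(g,(798,266)); cv2.imwrite(sys.argv[1],g)
E
python3 look.py pics/l1.png
```

```text
time_s: 6.6
tcp_pos: [0.4663, -0.0535, 0.0736]
ee_rot: [0.699, 0.121, -0.11, -0.696]
wrist_force: [4.5, 2.7, -7.7]
width: 0.0151
[ 4.5  2.7 -7.7] w 0.015059613104499794 tcp fix [-0.1015 -0.0021] 0.07364403845387875
top [341 299]
 crop 311 269 6
 scale 6.09375
side [380 286]
 crop 350 256 6
 scale 6.09375
wrist [325 145]
 crop 245 75 2.5
 scale 2.4375
```

View pics/l1.png

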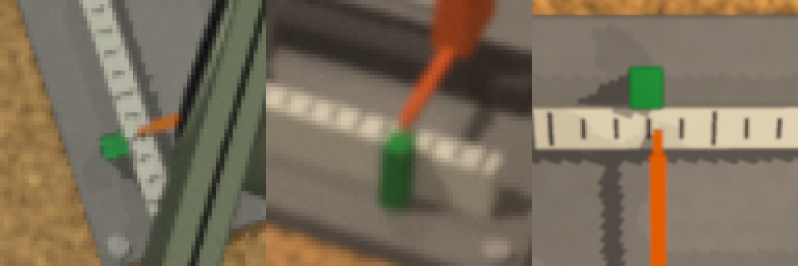

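The wrist view shows the clip at crop x≈647 and the pointer at ≈658, so about 3 mm still to go. I'll measure it by colour.

```bash
cat > meas.py <<'E'
from plant import ctrl
from h import *
import cv2
o=ctrl.get_obs(); c=ctrl.capture("wrist"); h=cv2.cvtColor(c["img"],cv2.COLOR_RGB2HSV)[75:235,245:405]
g=np.argwhere(cv2.inRange(h,(50,120,60),(80,255,255))>0)+[75,245]; r=np.argwhere(cv2.inRange(h,(3,200,150),(16,255,255))>0)+[75,245]
r=r[r[:,0]<r[:,0].min()+12]
gm=(g.min(0)+g.max(0))/2; rm=np.array([r[:,0].min(),r[:,1].mean()])
G=atz(ray(c,gm[1],gm[0]),.042);Pn=atz(ray(c,rm[1],rm[0]),.039)
a=F["R"].T@(G[:2]-F["t"]);b=F["R"].T@(Pn[:2]-F["t"])
print("t",o["time_s"],"green",g.min(0),g.max(0),"tip",rm,"clip fix",a.round(4),"ptr fix",b.round(4),"clip-ptr x",round(a[0]-b[0],4),"F",o["wrist_force"].round(1),"tcp",(F["R"].T@(o["tcp_pos"][:2]-F["t"])).round(4),"w",round(o["width"],4))
E
python3 meas.py
```

```text
t 6.75 green [115 303] [139 323] tip [154.         320.06896552] clip fix [-0.1058  0.0786] ptr fix [-0.1024  0.0658] clip-ptr x -0.0034 F [ 5.5  1.7 -6.2] tcp [-0.1012 -0.0021] w 0.0149
```

```bash
python3 -m crank '[[[-0.002,0,0,0],[-0.0038,0,0,0],[-0.0038,0,0,0],[-0.0038,0,0,0]]]'; python3 meas.py; python3 meas.py
```

```text
time_s: 7.2
tcp_pos: [0.4631, -0.0546, 0.0737]
ee_rot: [0.699, 0.122, -0.109, -0.696]
wrist_force: [5.2, 1.5, -10.0]
width: 0.0152
t 7.2 green [115 311] [139 330] tip [153.         320.01785714] clip fix [-0.1058  0.0786] ptr fix [-0.106   0.0663] clip-ptr x 0.0002 F [  5.2   1.5 -10. ] tcp [-0.1049 -0.0021] w 0.0152
t 7.25 green [115 311] [139 330] tip [153.         320.01785714] clip fix [-0.1058  0.0786] ptr fix [-0.106   0.0663] clip-ptr x 0.0002 F [ 5.9  0.7 -9.3] tcp [-0.1048 -0.0021] w 0.0148
```

```bash
python3 - <<'E'
from plant import ctrl
import cv2
for i in range(14): ctrl.capture("top")
c=ctrl.capture("wrist"); s=ctrl.capture("side")["img"][170:350,240:480,::-1]
cv2.imwrite("pics/f.png",cv2.hconcat([cv2.resize(c["img"][:,:,::-1],(400,300)),cv2.resize(s,(400,300))]))
E
python3 meas.py
```

```text
t 8.1 green [115 311] [139 330] tip [153.         320.05454545] clip fix [-0.1058  0.0786] ptr fix [-0.106   0.0663] clip-ptr x 0.0002 F [ 5.   1.8 -9.6] tcp [-0.1048 -0.0021] w 0.0155
```

View pics/f.png

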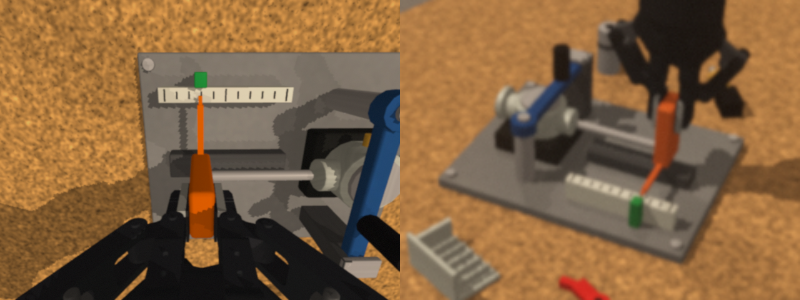

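The pointer (200,95) is level with the clip (201,79) and steady over 0.85 s. The blue arm still lies over the carburetor with its nose at the catch, and the shroud and pawl have not moved. Handing in.

```bash
python3 -c "
from plant import ctrl
print(ctrl.hand_in())"
```

```text
the job is handed in; nothing more can be done
None
```

I swung the latch shut first, then pulled the throttle grip out to the mark, and handed in at about 8.1 s while still holding it.

- **Latch:** I closed it by caging the knob between the fingers and following the arc. It stopped hard, with about 9 N at the fingers, and the wrist picture showed knob and nose where the shut position predicts. The last pictures still show the nose in the catch.
- **Throttle:** The grip is pinched across its 16 mm side and pulled out about 51 mm. The wrist camera puts the pointer within about 0.2 mm of the clip's middle, unchanged over 0.85 s.
- **Forces:** The readings I took stayed around 11 N. This includes a steady downward reading of about 10 N on the tool while holding the grip.
- **Bystanders:** The arm went nowhere near them. The shroud and pawl look unmoved in the last picture; the socket and probe are partly hidden there, so I did not check them separately.

No check failed. The first triangulated heights were up to 6 mm off the given ones (worst at the pivot), which did not affect the job.

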